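# Roll the tip box to the end stop and move it to the tray

## Robot

A 7-joint arm with a two-finger parallel gripper is mounted at the origin on a cart in front of the work surface, level with it; the furniture and walls round the work are solid. World frame = base frame: x ahead of the robot, y to its left, z up, the work surface at z = 0. Lengths are in m, angles in rad, forces in N, time in s.
With the tool pointing down it reaches from about 0.425 to 0.925 m from the base axis. Payload 6.8 kg.
Tool frame: the origin (TCP) lies midway between the tips of the shut fingers; the grasp point (between the pads) lies 19 mm behind it; z points along the fingers, y is the line along which they close (so a half turn about z gives the same grasp; the last joint's range is limited). The gripper opens to 85 mm and grips with 20 to 120 N. Pads are 22 mm wide; open, the fingers measure 114 mm over their backs; the gripper's body (76 mm by 85 mm) begins 54 mm behind the grasp point. The pads swing forward as they close: fully open they stand 13 mm farther back than shut.
Start: joints at [-1.225, 0.477, 0.022, 1.555, -0.011, 1.109, -0.083], TCP at [0.296, 0.607, 0.231] pointing down, gripper open.
Joint ranges: [-2.96, 2.96], [-0.34, 2.1], [-1.41, 1.46], [0.24, 2.44], [-1.37, 4.51], [0.17, 1.92], [-2.96, 2.96]. Speed limits (rad/s): [2.39, 2.39, 3.14, 3.14, 3.14, 3.14, 3.14].

## Interface

Orientations are given as a unit quaternion [w, x, y, z].
In Python, from station import bot, imaging gives the robot as it stands.
- The arm moves only by the tool move_arm, never from a script. Its argument "commands" is a list that holds one entry, the list of rows, each a list of 7 numbers: the shift along the tool's x, y, z in m, then the turn, a rotation vector about the tool's x, y, z in degrees, then the finger opening in m, from 0 to 0.0854. In form: [[[x, y, z, rx, ry, rz, grip], ...]]. A call has 1 to 20 rows; each row shifts and turns the commanded pose from where the row before left it, along the tool's axes as they then stand; what a row does not reach is not made up. A row lasts 1/8 s, in which the tool goes at most 62.5 mm and 10.7 degrees, less where a joint would pass 70% of its speed; a pose out of reach is approached as far as the arm can. A call is refused whole if a number of a shift passes 0.0625 or a number of a turn 10.7, either way. A call with a gripper value outside its range is refused whole. The fingers move at their own pace and stop on an object; "squeeze" is the grip in N (left out, the last holds). Time passes only in rows, so rows that do not move let the fingers close. It gives the time, the measured TCP pose, the force, the opening and the grip force at its end, in the units of the state.
- bot.get_obs(): the state, without advancing time (a new reading comes with each control period).
- imaging.read_camera(name): name is "side" or "top"; returns the picture (480x640x3 uint8, red, green, blue); there is no depth.
- imaging.calibration(name): a dict with "intrinsics" (3x3 intrinsics, pixels), "extrinsics" (4x4, takes a point from camera to world coordinates). Camera axes: x right, y down, z forward; pixel columns grow to the right and rows downward; lengths in m; the calibration is good to about 2 mm. A picture is of the moment at which its call begins. calibration takes no time and is no camera call.
- bot.hand_in(): hands the job in; it is judged then, once.
The state is a dict: "t": time; "q": joint angles; "joint_vel": joint speeds; "joint_torque": joint torques, N m; "eef_pos": TCP position; "tool_rot": TCP orientation; "contact_force": force on the tool from outside, world axes, zero at the start; "torque": the same for the moment, N m; "gripper_width": opening from 0.0 (shut) to 1.0 (fully open); "grasp_force": force on a finger pad.
Only numpy, scipy, OpenCV 4.12 (cv2) and the standard library are available. Lean on these libraries where they do the work, as an engineer would, in place of code of your own. Each camera call takes 0.05 s, during which the arm holds its last target. There are 200 camera calls.

## Task

Push the pipette tip box that stands on the small roller track along the rollers until it rests against the end stop. Then lift it off and set it down gently, flat on the floor of the shallow steel tray beside the track, with its long side along the tray's long side, and let go. Leave the other tip box, on the bench, where it is, and keep clear of the tall stand with the funnel.

Things in the scene. Friction and masses are not known exactly. Their poses are not given: they have to be found in the camera images.
- tip_box: pipette tip box on the roller track: blue base, clear lid fixed shut, 110 mm long (own y, along the track), 66 mm wide at the gripping faces (own x, -32 to +34 mm; 72 mm over the catches), 65 mm high, 0.08 to 0.17 kg. Origin: centre of its underside. Can be gripped across its width from above, 30 to 55 mm over its underside.
- track: fixed aluminium roller track, 300 (own x) by 102 mm; origin on the bench under its middle. 12 free rollers, tops 38 mm above the bench; a box let go coasts only a few cm. Side rails 78 mm apart inside, tops 46 mm high, keep the box straight to about 7 degrees. End stop at +x: face 140 mm from the origin, top 68 mm high; a box against it has its centre at x = 85 mm, 100 to 150 mm from its start.
- tray: shallow open steel tray fixed to the bench on the track's left (+y) side, outside 164 mm (own x) by 120 mm (own y), wall 4 mm, rim 14 mm above the bench, inner floor 4 mm above the bench. Origin: centre of its underside.
- spare_box: a second tip box just like the first, standing on the bench away from the track; to be left alone. Origin: centre of its underside.
- stand_blue: tall retort stand on a blue base, fixed near the middle of the bench, its rod over 0.5 m high, holding a funnel (280 to 350 mm above the bench, 60 mm to the left of the base's middle and 30 mm nearer the robot, 110 mm wide) over a flask. An obstacle: pass between it and the robot, not through it. Origin: middle of its base.
Things that resemble listed ones, but are neither listed nor needed, are in the scene too. What is shaped like the tip_box but green is not meant.

How it is judged:
By the outcome, as a careful person would: the job done as asked, in the order asked, and still so for the second after the job is handed in, with the robot touching nothing.
It also fails if it takes over 58 s, if anything falls off the work surface, if the arm or the gripper's body presses on something with over 40 N, if the wrist force passes 120 N, or if a joint passes its speed limit or range.

## Working session

There is one attempt and no reset: what is moved stays moved. The work goes in short steps, Python scripts to look and compute and a tool call to move; the robot and the scene stay as the last step left them, time stands still between calls to the robot, and variables do not carry over. Pictures are saved under pics/ and viewed, at most 10 in all, crops included, and the job is handed in when it is done.

Besides the shell and the picture viewer there is one more tool, called as name(argument=value, ...), one argument or row to a line, values as JSON. move_arm: Moves the arm, as the interface text tells. Its arguments: {"type":"object","properties":{"commands":{"type":"array","items":{"type":"array","items":{"type":"array","items":{"type":"number"}}}},"squeeze":{"type":"number"}},"required":["commands"]}

```bash
mkdir -p pics; ls; python3 - <<'E'
from station import bot, imaging
import cv2,numpy as np
np.set_printoptions(precision=4,suppress=True)
for n in("side","top"):
    im=imaging.read_camera(n); cv2.imwrite(f"pics/{n}0.png",im[:,:,::-1])
    c=imaging.calibration(n); print(n,c["intrinsics"],c["extrinsics"])
print(bot.get_obs())
E
```

```text
pics
side [[523.1786   0.     321.5862]
 [  0.     523.1786 232.6999]
 [  0.       0.       1.    ]] [[ 0.9231 -0.2528  0.2898  0.1246]
 [-0.3844 -0.5844  0.7146 -0.9384]
 [-0.0113 -0.7711 -0.6366  0.7812]
 [ 0.      0.      0.      1.    ]]
top [[603.1703   0.     314.698 ]
 [  0.     603.1703 240.3617]
 [  0.       0.       1.    ]] [[-0.02   -0.9937  0.1104  0.2504]
 [-0.9997  0.0214  0.012  -0.1277]
 [-0.0143 -0.1101 -0.9938  1.7095]
 [ 0.      0.      0.      1.    ]]
{'t': 0.1, 'q': array([-1.2251,  0.4777,  0.0224,  1.5563, -0.0115,  1.1093, -0.0831]), 'joint_vel': array([-0.0006, -0.0016,  0.0024, -0.0038,  0.0005,  0.0001,  0.0016]), 'joint_torque': array([  0.0029, -59.7756,   1.613 , -28.1959,   0.0129,   0.005 ,
         0.    ]), 'eef_pos': array([0.2957, 0.6062, 0.2304]), 'tool_rot': array([-0.0001,  0.225 ,  0.9744, -0.0008]), 'contact_force': array([-0.2864,  0.6342,  0.411 ]), 'torque': array([-0.011 ,  0.0156,  0.0421]), 'grasp_force': 0.0, 'gripper_width': 0.9995218680787878}
```

View pics/side0.png

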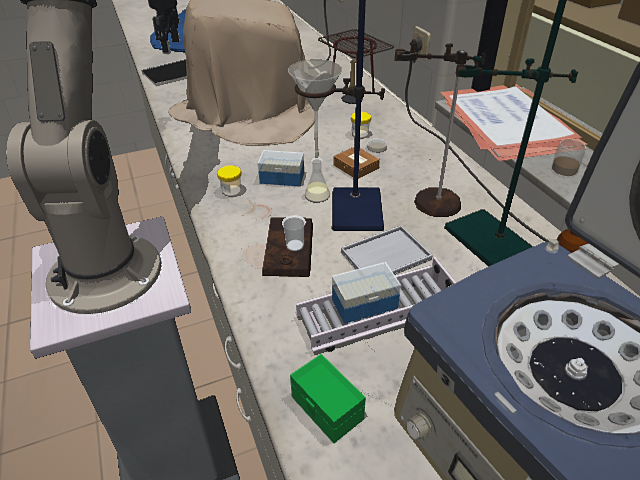

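View pics/top0.png

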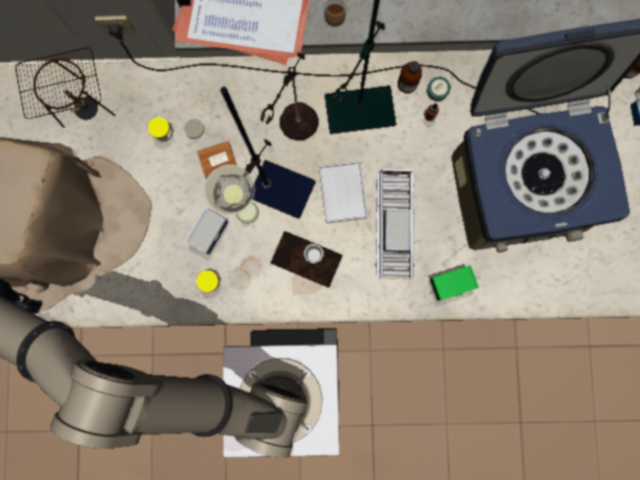

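The side view shows the blue tip box on the track at about (365,292), the tray at (387,252) and the blue stand at (357,208). In the top view they are at (397,229), (343,192) and (283,189).

Candidates for the box:
- blue box on the track: top (397,229), the one I want
- spare blue box on the bench: top (207,231), side (281,168)
- green box: top (455,283), side (328,397)

Next I'll check close crops.

```bash
python3 - <<'E'
import cv2
a=cv2.imread("pics/top0.png")[150:290,310:430]; cv2.imwrite("pics/tc.png",cv2.resize(a,None,fx=4,fy=4,interpolation=cv2.INTER_CUBIC))
a=cv2.imread("pics/side0.png")[215:355,285:465]; cv2.imwrite("pics/sc.png",cv2.resize(a,None,fx=4,fy=4,interpolation=cv2.INTER_CUBIC))
E
```

```text
(no output)
```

View pics/tc.png

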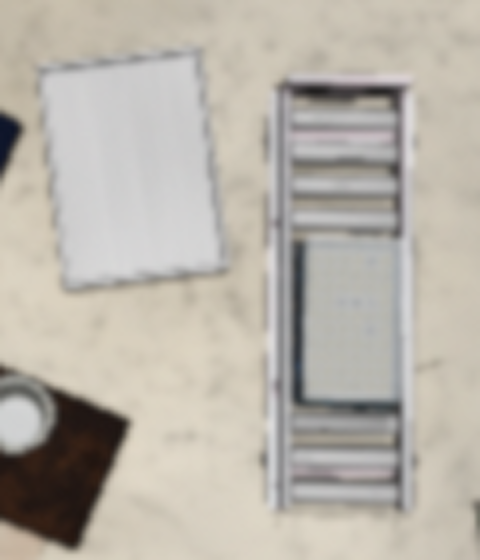

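View pics/sc.png

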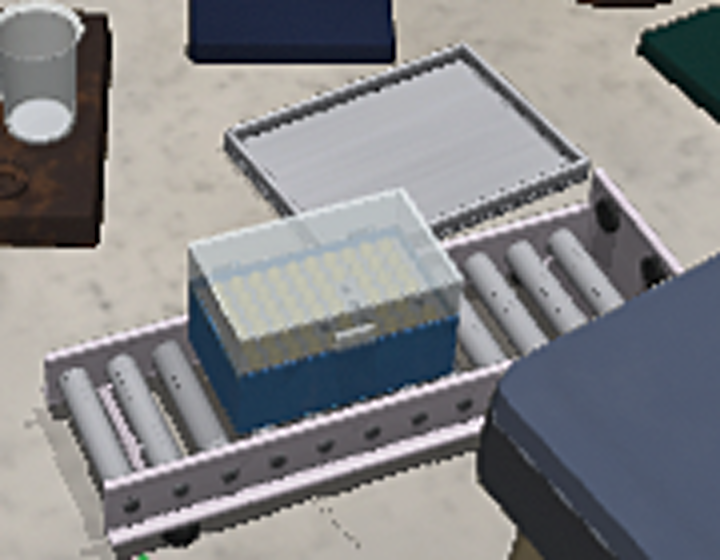

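The top crop shows the box lid at corners (303,240) to (402,402), the stop at the far (robot-away) end at v≈78, and the tray corners (40,67), (200,50), (226,270), (66,290). The side crop confirms a blue base, clear lid and yellow tips, with the stop at the far end at about (600,170). Next step is triangulating these points.

```bash
cat > h.py <<'E'
from station import bot, imaging
import cv2,numpy as np
np.set_printoptions(precision=4,suppress=True)
def cam(n):
    c=imaging.calibration(n); K=np.array(c["intrinsics"]);T=np.linalg.inv(np.array(c["extrinsics"])); return K,T
def ray(n,uv):
    c=imaging.calibration(n);E=np.array(c["extrinsics"])
    d=E[:3,:3]@np.linalg.inv(c["intrinsics"])@[uv[0],uv[1],1]; return E[:3,3],d
def atz(n,uv,z):
    o,d=ray(n,uv); return o+d*(z-o[2])/d[2]
def tri(ut,us):
    P=[cam(n)[0]@cam(n)[1][:3] for n in("top","side")]
    X=cv2.triangulatePoints(P[0],P[1],np.array(ut,float).reshape(2,1),np.array(us,float).reshape(2,1)).ravel();return X[:3]/X[3]
def proj(n,X):
    K,T=cam(n); p=K@(T[:3,:3]@np.array(X)+T[:3,3]); return p[:2]/p[2]
E
python3 - <<'E'
from h import *
T=lambda u:(u[0]/4+310-.375,u[1]/4+150-.375)
S=lambda u:(u[0]/4+285-.375,u[1]/4+215-.375)
print("lid")
for a,b in [((303,402),(190,243)),((303,240),(403,188)),((402,238),(462,278)),((402,402),(240,340))]: print(tri(T(a),S(b)),atz("top",T(a),.103),atz("side",S(b),.103))
print("tray")
for a,b in [((66,290),(228,135)),((40,67),(463,45)),((200,50),(588,165)),((226,270),None)]: print(tri(T(a),S(b)) if b else'',atz("top",T(a),.014),atz("side",S(b),.014) if b else '')
print("track: near L,R, stop L,R")
for a,b,z in [((270,508),(45,357),.046),((412,508),(107,485),.046),((284,79),(600,170),.068),((412,79),None,.068)]: print(tri(T(a),S(b)) if b else'',atz("top",T(a),z),atz("side",S(b),z) if b else '')
print("stand base, funnel", atz("top",(283,189),.01),atz("top",(229,188),.35))
o=bot.get_obs();from scipy.spatial.transform import Rotation as R
print(R.from_quat(np.roll(o["tool_rot"],-1)).as_matrix())
E
```

```text
lid
[ 0.401  -0.2974  0.1014] [ 0.3986 -0.2965  0.103 ] [ 0.4036 -0.2995  0.103 ]
[ 0.5107 -0.3013  0.0994] [ 0.508  -0.3001  0.103 ] [ 0.5116 -0.3052  0.103 ]
[ 0.5086 -0.3671  0.1008] [ 0.5078 -0.3666  0.103 ] [ 0.5079 -0.3691  0.103 ]
[ 0.3984 -0.363   0.1019] [ 0.3972 -0.3625  0.103 ] [ 0.3994 -0.3642  0.103 ]
tray
[ 0.4926 -0.1414  0.0106] [ 0.4901 -0.1407  0.014 ] [ 0.4937 -0.1454  0.014 ]
[ 0.6525 -0.1258  0.0128] [ 0.6518 -0.1256  0.014 ] [ 0.6523 -0.1271  0.014 ]
[ 0.6641 -0.2415  0.0099] [ 0.6616 -0.2405  0.014 ] [ 0.6634 -0.2456  0.014 ]
 [ 0.5019 -0.2545  0.014 ] 
track: near L,R, stop L,R
[ 0.3336 -0.279   0.0346] [ 0.3311 -0.2775  0.046 ] [ 0.333  -0.2895  0.046 ]
[ 0.3297 -0.3747  0.0491] [ 0.3291 -0.3749  0.046 ] [ 0.3316 -0.3725  0.046 ]
[ 0.6294 -0.2957  0.0638] [ 0.6266 -0.2945  0.068 ] [ 0.6291 -0.3     0.068 ]
 [ 0.6246 -0.3829  0.068 ] 
stand base, funnel [ 0.5891 -0.0194  0.01  ] [0.5265 0.0829 0.35  ]
[[-0.8988  0.4384 -0.0006]
 [ 0.4384  0.8988 -0.0016]
 [-0.0001 -0.0017 -1.    ]]
```

```bash
python3 - <<'E'
from h import *
print("funnel",tri((229,188),(315,76)), "rod top clamp",tri((253,160),(357,95)))
print("flask",atz("side",(317,192),.0),atz("top",(248,212),0.03))
print("rod foot",atz("side",(356,196),.015))
print("spare",atz("top",(207,231),.065),"lid top",tri((207,231),(281,162)))
for n in("top","side"): print(n,[proj(n,p).round() for p in((.559,.041,.35),(.559,.041,.28))])
E
```

```text
funnel [0.5325 0.0885 0.3156] rod top clamp [0.6087 0.0353 0.2791]
flask [0.533  0.0961 0.    ] [0.5215 0.0791 0.03  ]
rod foot [0.6084 0.021  0.015 ]
spare [0.4654 0.1883 0.065 ] lid top [0.4685 0.1903 0.0527]
top [array([247., 174.]), array([251., 180.])]
side [array([336.,  66.]), array([335.,  98.])]
```

The funnel is centred near (0.53, 0.09), so I'll pass above it at TCP z≈0.42 and radius about 0.46, nearer the robot than the rod.

move_arm(
  commands=[
    [[0,0,-0.024,0,0,10,0.0],[0,0,-0.024,0,0,10,0.0],[0,0,-0.024,0,0,10,0.0],[0,0,-0.024,0,0,10,0.0],[0,0,-0.024,0,0,10,0.0],[0,0,-0.024,0,0,10,0.0],[0,0,-0.024,0,0,10,0.0],[0,0,-0.024,0,0,10,0.0],[-0.047,0.022,0,0,0,0,0],[-0.047,0.022,0,0,0,0,0],[-0.047,0.022,0,0,0,0,0],[-0.047,0.022,0,0,0,0,0],[-0.047,0.022,0,0,0,0,0],[-0.047,0.022,0,0,0,0,0]],
  ],
)

```text
t: 1.85
eef_pos: [0.3451, 0.2973, 0.423]
tool_rot: [-0.0, 0.799, 0.602, -0.0]
contact_force: [-0.2, -0.2, -0.2]
gripper_width: 0.002
grasp_force: 0.0
```

```bash
python3 - <<'E'
from h import *
print(bot.get_obs())
E
```

```text
{'t': 1.85, 'q': array([-1.2817, -0.0572,  0.4161,  1.7874,  0.0233,  1.4069, -1.1493]), 'joint_vel': array([ 0.2617, -0.5206,  0.21  ,  0.44  ,  0.212 ,  0.028 ,  0.421 ]), 'joint_torque': array([ -2.4054, -19.7141,  -2.1565, -31.2001,  -0.4041,   0.029 ,
        -0.5878]), 'eef_pos': array([0.3451, 0.2973, 0.423 ]), 'tool_rot': array([-0.    ,  0.7987,  0.6018, -0.0002]), 'contact_force': array([-0.1594, -0.2141, -0.1816]), 'torque': array([-0.0198, -0.046 ,  0.0158]), 'grasp_force': 0.0, 'gripper_width': 0.0020718381175451692}
```

move_arm(
  commands=[
    [[-0.042,0.034,0,0,0,0,0],[-0.042,0.034,0,0,0,0,0],[-0.042,0.034,0,0,0,0,0],[-0.042,0.034,0,0,0,0,0],[-0.042,0.034,0,0,0,0,0]],
  ],
)

```text
t: 2.48
eef_pos: [0.4507, 0.0486, 0.4231]
tool_rot: [-0.0, 0.799, 0.602, 0.0]
contact_force: [1.5, -0.3, -0.4]
gripper_width: -0.001
grasp_force: 0.0
```

```bash
python3 - <<'E'
from h import *
print(bot.get_obs()["q"])
E
```

```text
[-1.0596 -0.1097  0.758   1.8064  0.0755  1.4154 -0.5954]
```

move_arm(
  commands=[
    [[-0.055,0.004,0,0,0,0,0],[-0.055,0.004,0,0,0,0,0],[-0.055,0.004,0,0,0,0,0],[-0.055,0.004,0,0,0,0,0],[-0.055,0.004,0,0,0,0,0]],
  ],
)

```text
t: 3.1
eef_pos: [0.393, -0.2212, 0.4229]
tool_rot: [-0.0, 0.799, 0.602, 0.0]
contact_force: [1.4, -1.1, 0.2]
gripper_width: 0.003
grasp_force: 0.0
```

```bash
python3 - <<'E'
from h import *
print(bot.get_obs()["q"])
E
```

```text
[-0.8986 -0.2793  1.0598  1.8202  0.2433  1.4641 -0.1616]
```

move_arm(
  commands=[
    [[-0.0375,0.002,0,0,0,0,0],[-0.0375,0.002,0,0,0,0,0],[-0.0375,0.002,0,0,0,0,0],[0,0,0.03,0,0,9.5,0],[0,0,0.03,0,0,9.5,0],[0,0,0.03,0,0,9.5,0],[0,0,0.03,0,0,9.5,0],[0,0,0.03,0,0,9.5,0],[0,0,0.03,0,0,9.5,0],[0,0,0.03,0,0,9.5,0],[0,0,0.03,0,0,9.5,0],[0,0,0,0,0,0,0]],
  ],
)

```text
t: 4.6
eef_pos: [0.3268, -0.2923, 0.2177]
tool_rot: [0.015, 1.0, -0.017, 0.017]
contact_force: [0.1, 0.2, -0.2]
gripper_width: 0.002
grasp_force: 0.0
```

```bash
python3 - <<'E'
from h import *
o=bot.get_obs();print(o["q"]);from scipy.spatial.transform import Rotation as R
print(o["eef_pos"],R.from_quat(np.roll(o["tool_rot"],-1)).as_matrix())
im=imaging.read_camera("side")[150:400,180:480]; cv2.imwrite("pics/s1.png",cv2.resize(im[:,:,::-1],None,fx=2.4,fy=2.4))
E
```

```text
[-1.0224 -0.3369  1.4548  2.189   0.4202  0.99   -1.4035]
[ 0.3268 -0.2923  0.2177] [[ 0.9989 -0.0336  0.0333]
 [-0.0326 -0.999  -0.0303]
 [ 0.0343  0.0292 -0.999 ]]
```

View pics/s1.png

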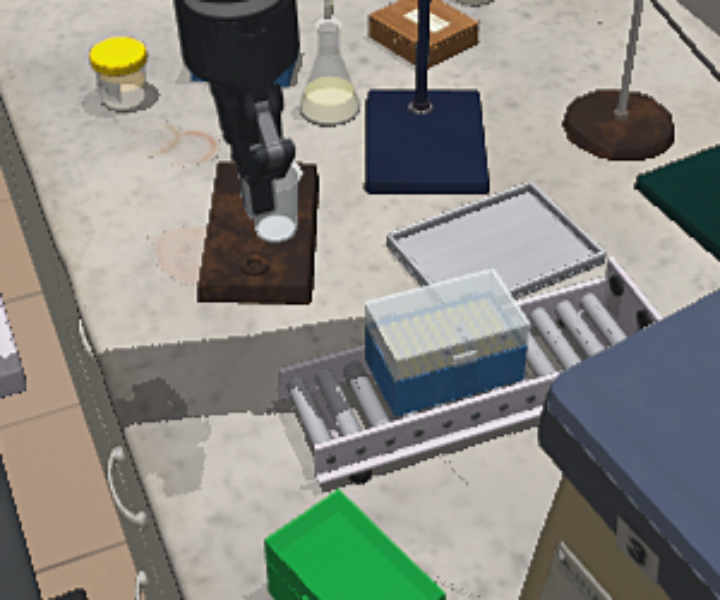

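The wrist hangs short of the target, over the glass and wood block around (270,200), because q3 and q2 reached their limits. The box on the track, at (440,340), hasn't been touched. I'll move outward, level the tool, and see how the joints respond.

move_arm(
  commands=[
    [[0.025,0.007,0,0,0,0,0],[0.025,0.007,0,0.8,-1.0,0,0],[0.025,0.007,0,0.8,-1.0,0,0],[0.025,0.007,0,0,0,0,0],[0.025,0.007,0,0,0,0,0],[0,0,0,0,0,0,0]],
  ],
)

```text
t: 5.4
eef_pos: [0.3924, -0.2845, 0.2761]
tool_rot: [0.021, 0.999, -0.017, 0.028]
contact_force: [0.3, -1.5, -0.5]
gripper_width: -0.006
grasp_force: 0.0
```

```bash
python3 - <<'E'
from h import *
o=bot.get_obs();print(o["q"]);from scipy.spatial.transform import Rotation as R
print(o["eef_pos"],R.from_quat(np.roll(o["tool_rot"],-1)).as_matrix())
E
```

```text
[-1.145  -0.3361  1.4538  2.0411  0.4033  1.1056 -1.4677]
[ 0.3924 -0.2845  0.2761] [[ 0.9979 -0.0346  0.055 ]
 [-0.0322 -0.9985 -0.0437]
 [ 0.0564  0.0418 -0.9975]]
```

```bash
cat > kin.py <<'E'
from h import *
from itertools import product
from scipy.optimize import least_squares
from scipy.spatial.transform import Rotation as R
D=[([-1.2251,.4777,.0224,1.5563,-.0115,1.1093,-.0831],[.2957,.6062,.2304],[-.0001,.225,.9744,-.0008]),
([-1.2817,-.0572,.4161,1.7874,.0233,1.4069,-1.1493],[.3451,.2973,.423],[0,.7987,.6018,-.0002]),
([-1.0596,-.1097,.758,1.8064,.0755,1.4154,-.5954],[.4507,.0486,.4231],[0,.799,.602,0]),
([-.8986,-.2793,1.0598,1.8202,.2433,1.4641,-.1616],[.393,-.2212,.4229],[0,.799,.602,0]),
([-1.0224,-.3369,1.4548,2.189,.4202,.99,-1.4035],[.3268,-.2923,.2177],[.015,1,-.017,.017]),
([-1.145,-.3361,1.4538,2.0411,.4033,1.1056,-1.4677],[.3924,-.2845,.2761],[.021,.999,-.017,.028])]
def fk(q,par,s,full=False):
    yaw,tyaw=par[:2]; off=par[2:].reshape(-1,3)
    r=R.from_euler('z',yaw);p=np.zeros(3);pts=[]
    for i in range(7):
        p=p+r.apply(off[i]); pts.append(p)
        r=r*R.from_euler('zyzyzyz'[i],s[i]*q[i])
    p=p+r.apply([0,0,par[-1]]) if len(off)==7 else p+r.apply(off[7])
    return (p,r*R.from_euler('z',tyaw),pts) if full else (p,r*R.from_euler('z',tyaw))
def err(par,s):
    e=[]
    for q,p,o in D:
        a,b=fk(q,par,s); e+=list((a-p)); e+=list(.3*(b*R.from_quat(np.roll(o,-1)).inv()).as_rotvec())
    lat=par[2:].reshape(-1,3)[:,:2].ravel()
    return np.array(e+list(.003*lat)+list(.002*(par[4::3]-.2)))
def fit():
    best=None
    for s in product([1,-1],repeat=4):
        s=[s[0],1,s[1],1,s[2],1,s[3]]
        x0=np.zeros(26); x0[4::3]=.2
        for y0 in(0,1.57,3.14,-1.57):
          for t0 in (0,3.14):
            x0[0]=y0;x0[1]=t0
            f=least_squares(err,x0,args=(s,),max_nfev=60)
            if best is None or f.cost<best[0]: best=(f.cost,s,f.x)
    return best
if __name__=="__main__":
    c,s,x=fit(); print(c,s);print(x[:2],x[2:].reshape(-1,3)); print(err(x,s)[:36].reshape(-1,6)*1000)
    np.savez("kin.npz",x=x,s=s)
E
time python3 kin.py
```

```text
1.5642549561491225e-07 [-1, 1, -1, 1, -1, 1, -1]
[0.0074 1.5786] [[ 0.0118  0.0163  0.1524]
 [-0.0192 -0.0088  0.1524]
 [-0.0016 -0.0088  0.2583]
 [ 0.0091 -0.0172  0.2583]
 [-0.0128 -0.0172  0.2323]
 [-0.0014 -0.0011  0.2323]
 [-0.0049 -0.0011  0.1676]
 [-0.0008 -0.0072  0.1676]]
[[ 0.005  -0.001  -0.0015  0.0106 -0.0007 -0.0862]
 [ 0.0008  0.0092 -0.0261  0.0186 -0.0033 -0.0777]
 [-0.0206 -0.013   0.0419  0.2175  0.0557 -0.0058]
 [ 0.0146  0.0096 -0.0199  0.2905  0.0034 -0.0716]
 [-0.0055 -0.004  -0.0167  0.1586 -0.0143  0.1742]
 [ 0.0056 -0.0008  0.0225 -0.123  -0.0129  0.067 ]]
real	1m24.299s
user	1m24.753s
sys	0m0.060s
```

```bash
cat > sim.py <<'E'
from kin import *
k=np.load("kin.npz");X=k["x"];S=list(k["s"])
lo=np.array([-2.96,-.34,-1.41,.24,-1.37,.17,-2.96])+.003;hi=np.array([2.96,2.1,1.46,2.44,4.51,1.92,2.96])-.003
W=1.0
def e6(q,p,r):
    a,b=fk(q,X,S); return np.r_[p-a,(r*b.inv()).as_rotvec()]
def jac(q):
    a,b=fk(q,X,S);J=np.zeros((6,7))
    for i in range(7):
        d=q.copy();d[i]+=1e-5;c,f=fk(d,X,S);J[:3,i]=(c-a)/1e-5;J[3:,i]=(f*b.inv()).as_rotvec()/1e-5
    return J
from scipy.optimize import lsq_linear
def ik(q,p,r,n=3,lam=1e-2):
    for _ in range(n):
        J=jac(q);e=e6(q,p,r)
        A=np.vstack([J,lam*np.eye(7)]);b=np.r_[e,np.zeros(7)]
        q=q+lsq_linear(A,b,bounds=(np.minimum(lo-q,-1e-6),np.maximum(hi-q,1e-6))).x
    return q
def run(q,rows):
    q=np.array(q,float);p,r=fk(q,X,S)
    for w in rows:
        p=p+r.apply(w[:3]); r=r*R.from_rotvec(np.radians(w[3:6])); q=ik(q,p,r)
    return q,p,r
E
python3 - <<'E'
from sim import *
q=D[0][0]
q,p,_=run(q,[[0,0,-.024,0,0,10]]*8+[[-.047,.022,0,0,0,0]]*6); print(q,"obs",np.array(D[1][0]))
q,p,_=run(D[1][0],[[-.042,.034,0,0,0,0]]*5); print(q,"obs",np.array(D[2][0]))
q,p,_=run(D[2][0],[[-.055,.004,0,0,0,0]]*5); print(q,"obs",np.array(D[3][0]))
E
```

```text
[-1.2674 -0.0528  0.4012  1.7844  0.0214  1.4073 -1.1494] obs [-1.2817 -0.0572  0.4161  1.7874  0.0233  1.4069 -1.1493]
[-1.0901 -0.1161  0.7814  1.8083  0.0827  1.4167 -0.6041] obs [-1.0596 -0.1097  0.758   1.8064  0.0755  1.4154 -0.5954]
[-0.9439 -0.3089  1.0748  1.8201  0.2712  1.476  -0.1952] obs [-0.8986 -0.2793  1.0598  1.8202  0.2433  1.4641 -0.1616]
```

```bash
cat >> sim.py <<'E'
def path(q,wps,verbose=0):
    """wps: (x,y,z,yaw_deg of tool y); straight-line interpolation at 40 mm / 8 deg"""
    q=np.array(q,float);p,r=fk(q,X,S);n_=0;bad=0
    for x,y,z,yaw in wps:
        c,s_=np.cos(np.radians(yaw)),np.sin(np.radians(yaw))
        rt=R.from_matrix(np.array([[-s_,c,0],[c,s_,0],[0,0,-1]]).T.T)
        rt=R.from_matrix(np.column_stack([[-s_,c,0],[c,s_,0],[0,0,-1]]))
        d=(r.inv()*rt).as_rotvec();pt=np.array([x,y,z])
        n=int(max(np.ceil(np.linalg.norm(pt-p)/.04),np.ceil(np.degrees(np.linalg.norm(d))/8),1));p0,r0=p,r
        for i in range(1,n+1):
            p=p0+(pt-p0)*i/n;r=r0*R.from_rotvec(d*i/n);q=ik(q,p,r,2);n_+=1
            bad=max(bad,np.abs(e6(q,p,r)).max())
        if verbose:print((x,y,z,yaw),q,"err",np.abs(e6(q,p,r)).max().round(4),n_)
    return q,bad,n_
def pol(az,r,z,yaw): a=np.radians(az);return (r*np.cos(a),r*np.sin(a),z,yaw)
E
python3 - <<'E'
from sim import *
q=bot.get_obs()["q"]
end=[(.372,-.331,.2,-92),(.372,-.331,.065,-92),(.51,-.336,.065,-92),(.566,-.336,.2,-92),(.577,-.19,.1,-85)]
for yo in (-92,):
  for z in (.5,):
    path(q,[pol(-36,.5,z,-92),pol(-36,.72,z,-92),pol(-60,.72,z,-92),pol(-80,.72,z,-92),pol(-80,.5,z,-92),pol(-42,.5,z,-92)]+end,1)
print()
path(q,[pol(-36,.5,.5,-92),pol(-36,.72,.5,-92),pol(-60,.72,.5,-112),pol(-85,.72,.5,-132),pol(-85,.5,.5,-132),pol(-42,.5,.5,-92)]+end,1)
E
```

```text
(np.float64(0.4045084971874737), np.float64(-0.29389262614623657), 0.5, -92) [-1.1259 -0.2821  1.3674  1.5624  0.2767  1.6351 -1.3538] err 0.0 6
(np.float64(0.5824922359499621), np.float64(-0.42320538165058064), 0.5, -92) [-1.279  -0.337   1.457   1.5049  0.3619  1.6176 -1.3965] err 0.1401 12
(np.float64(0.36000000000000004), np.float64(-0.6235382907247957), 0.5, -92) [-0.8738 -0.337   1.457   1.5048  0.3644  1.617  -0.9909] err 0.1601 20
(np.float64(0.1250266879201899), np.float64(-0.7090615821687898), 0.5, -92) [-0.531  -0.337   1.457   1.5049  0.3648  1.616  -0.648 ] err 0.1821 27
(np.float64(0.08682408883346521), np.float64(-0.492403876506104), 0.5, -92) [-0.4344 -0.3162  1.3925  1.5464  0.312   1.6492 -0.6311] err 0.0 33
(np.float64(0.3715724127386971), np.float64(-0.3345653031794291), 0.5, -92) [-0.582   0.1681  1.4087  1.5405 -0.1658  1.5737 -0.7814] err 0.0 42
(0.372, -0.331, 0.2, -92) [-0.2423  0.4382  1.0983  2.0093 -0.4732  0.9772 -0.5118] err 0.0 50
(0.372, -0.331, 0.065, -92) [-0.0311  0.6244  0.8507  2.0948 -0.7116  0.7381 -0.3223] err 0.0 54
(0.51, -0.336, 0.065, -92) 
[... 936 characters left out ...]
751 -0.3235  1.4153  1.5365  0.3206  1.6526 -1.2446] err 0.0 34
(np.float64(0.3715724127386971), np.float64(-0.3345653031794291), 0.5, -92) [-1.0046 -0.1892  1.4538  1.559   0.188   1.6044 -1.1519] err 0.0 44
(0.372, -0.331, 0.2, -92) [-1.0377 -0.337   1.457   2.1375  0.393   1.0603 -1.3863] err 0.0397 52
(0.372, -0.331, 0.065, -92) [-1.0214 -0.337   1.457   2.3301  0.4579  0.8712 -1.4718] err 0.1018 56
(0.51, -0.336, 0.065, -92) [-1.1669 -0.337   1.457   2.2337  0.4405  0.9381 -1.5734] err 0.1482 60
(0.566, -0.336, 0.2, -92) [-1.2479 -0.337   1.457   2.0215  0.3917  1.1347 -1.5559] err 0.1463 64
(0.577, -0.19, 0.1, -85) [-1.4364 -0.337   1.457   2.1841  0.4225  0.9885 -1.6935] err 0.1504 69
```

```bash
cat > s.py <<'E'
from sim import *
import itertools,time
q0=bot.get_obs()["q"];t0=time.time()
end=[(.372,-.331,.2,-92),(.372,-.331,.065,-92),(.51,-.336,.065,-92),(.566,-.336,.2,-92),(.577,-.19,.1,-85)]
out=[]
for z,r1,az,r2,yw in itertools.product((.45,.55,.62),(.45,.52),(-65,-85),(.5,.6),(-92,-60)):
    q,b,n=path(q0,[pol(-36,r1,z,-92),pol(az,r1,z,yw),pol(az,r2,z,yw),pol(-42,r2,z,-92)])
    m=min((q-lo).min(),(hi-q).min()); out.append((b,q,(z,r1,az,r2,yw),n))
    if time.time()-t0>300:break
out.sort(key=lambda o:(o[0]>2e-3,o[1][2]))
for b,q,c,n in out[:8]:
    q2,b2,n2=path(q,end);print(round(b,4),q,c,n,"END",round(b2,4),q2)
E
time python3 s.py
```

```text
0.0 [-0.2784  0.0923  0.9971  1.6297 -0.078   1.4621 -0.8801] (0.45, 0.45, -85, 0.5, -60) 27 END 0.0 [-0.2612  0.6563  0.7035  1.8145 -0.5413  0.8727 -0.7839]
0.0 [-0.2982  0.1095  1.0537  1.4084 -0.0957  1.6784 -0.8627] (0.55, 0.45, -85, 0.5, -60) 29 END 0.0 [-0.2749  0.664   0.7243  1.8153 -0.5593  0.8783 -0.7693]
0.0014 [-0.3036  0.1101  1.0602  1.4087 -0.0966  1.6784 -0.8617] (0.55, 0.52, -85, 0.5, -60) 29 END 0.0 [-0.277   0.6653  0.7276  1.8154 -0.5621  0.8792 -0.767 ]
0.0 [-0.4286  0.1079  1.1701  1.6379 -0.0999  1.462  -0.8551] (0.45, 0.45, -85, 0.5, -92) 27 END 0.0 [-0.3122  0.6874  0.7824  1.8174 -0.6102  0.8956 -0.7283]
0.0001 [-0.4505  0.1403  1.2532  1.4169 -0.1341  1.6797 -0.8203] (0.55, 0.45, -85, 0.5, -92) 29 END 0.0 [-0.3284  0.6987  0.8082  1.8183 -0.6333  0.9042 -0.7098]
0.0007 [-0.3844  0.2792  1.4031  1.2249 -0.2872  1.8573 -0.6765] (0.62, 0.45, -85, 0.5, -60) 31 END 0.0001 [-0.3606  0.7238  0.8614  1.82   -0.6813  0.9237 -0.6716]
0.0001 [-1.1832 -0.2754  1.4568  1.2615  0.2894  1.899  -1.2405] (0.62, 0.45, -85, 0.5, -92) 31 END 0.1504 [-1.4364 -0.337   1.457   2.1841  0.4225  0.9885 -1.6935]
0.0001 [-1.0509 -0.2077  1.457   1.4441  0.2086  1.7182 -1.1707] (0.55, 0.52, -65, 0.5, -60) 20 END 0.1504 [-1.4364 -0.337   1.457   2.1841  0.4225  0.9885 -1.6935]
real	0m4.986s
user	0m5.501s
sys	0m0.044s
```

```bash
cat > s2.py <<'E'
from sim import *
q=bot.get_obs()["q"]
for seg in ([[-.006,-.004,-.045,0,0,0]]*2+[[-.006,-.004,-.045,1.2,-1.6,0]]*2+[[-.006,-.004,-.045,0,0,0]],
 [[-.036,.0215,0,0,0,0]]*9,[[0,.0125,0,0,0,-8]]*4,[[.0405,.0025,0,0,0,0]]*9,[[0,0,0,0,0,8]]*4):
    st=0
    for w in seg:
        q1,p,r=run(q,[w]);st=max(st,np.abs(q1-q).max());q=q1
    print(p,q,np.abs(e6(q,p,r)).max().round(4),"max step",st.round(3),r.as_matrix()[:,2],np.degrees(np.arctan2(r.as_matrix()[1,1],r.as_matrix()[0,1])))
E
python3 s2.py
```

```text
[ 0.3544 -0.2567  0.499 ] [-0.8141 -0.3201  1.0108  1.6702  0.27    1.6421 -1.4113] 0.0 max step 0.159 [ 0.0009  0.0004 -1.    ] -91.9342331145699
[ 0.024  -0.4392  0.4986] [-0.029  -0.334   1.0747  1.6527  0.2924  1.649  -0.5592] 0.0 max step 0.155 [ 0.0009  0.0004 -1.    ] -91.9342353774955
[ 0.0327 -0.4878  0.4986] [-0.264  -0.3369  1.302   1.5757  0.3245  1.654   0.0051] 0.0 max step 0.143 [ 0.0009  0.0004 -1.    ] -59.93425063083661
[ 0.3594 -0.3247  0.499 ] [-0.3367  0.009   0.9829  1.5693 -0.0084  1.5668 -0.3995] 0.0 max step 0.062 [ 0.0009  0.0004 -1.    ] -59.93425187693576
[ 0.3594 -0.3247  0.499 ] [-0.3132  0.0248  0.9781  1.561  -0.0215  1.5662 -0.9394] 0.0 max step 0.135 [ 0.0009  0.0004 -1.    ] -91.93423692952234
```

move_arm(
  commands=[
    [[-0.006,-0.004,-0.045,0,0,0,0],[-0.006,-0.004,-0.045,0,0,0,0],[-0.006,-0.004,-0.045,1.2,-1.6,0,0],[-0.006,-0.004,-0.045,1.2,-1.6,0,0],[-0.006,-0.004,-0.045,0,0,0,0],[-0.036,0.0215,0,0,0,0,0],[-0.036,0.0215,0,0,0,0,0],[-0.036,0.0215,0,0,0,0,0],[-0.036,0.0215,0,0,0,0,0],[-0.036,0.0215,0,0,0,0,0],[-0.036,0.0215,0,0,0,0,0],[-0.036,0.0215,0,0,0,0,0],[-0.036,0.0215,0,0,0,0,0],[-0.036,0.0215,0,0,0,0,0]],
  ],
)

```text
t: 7.15
eef_pos: [0.021, -0.4393, 0.4979]
tool_rot: [-0.001, 1.0, -0.018, -0.001]
contact_force: [-0.6, -1.4, 0.2]
gripper_width: -0.003
grasp_force: 0.0
```

```bash
cat > s3.py <<'E'
from sim import *
import sys
o=bot.get_obs();q=o["q"];m=R.from_quat(np.roll(o["tool_rot"],-1)).as_matrix()
print(o["t"],q,o["eef_pos"],m[:,2],"yaw",np.degrees(np.arctan2(m[1,1],m[0,1])),"F",o["contact_force"],"w",o["gripper_width"])
for seg in eval(sys.argv[1]) if len(sys.argv)>1 else []:
    st=0
    for w in seg:
        q1,p,r=run(q,[w]);st=max(st,np.abs(q1-q).max());q=q1
    print(p,q,np.abs(e6(q,p,r)).max().round(4),"step",st.round(3))
E
python3 s3.py "[[[0,.0125,0,0,0,-8]]*4,[[.0405,.0025,0,0,0,0]]*9,[[0,0,0,0,0,8]]*4]"
```

```text
7.15 [ 0.1425 -0.3111  0.9569  1.6886  0.2541  1.6364 -0.5142] [ 0.021  -0.4393  0.4979] [-0.0017  0.0017 -1.    ] yaw -92.05464833469185 F [-0.5684 -1.4473  0.1652] w -0.0025066906931268053
[ 0.021  -0.4659  0.4969] [-0.1373 -0.3368  1.1915  1.6177  0.3136  1.6511  0.011 ] 0.0 step 0.136
[ 0.3482 -0.3036  0.4967] [-0.205  -0.0466  0.7831  1.6087  0.0323  1.5683 -0.4708] 0.0 step 0.075
[ 0.3482 -0.3036  0.4967] [-0.1598 -0.031   0.7561  1.5996  0.0208  1.5669 -1.0108] 0.0 step 0.135
```

```bash
python3 - <<'E'
from sim import *
q=bot.get_obs()["q"]
end=[(.372,-.331,.2,-92),(.372,-.331,.065,-92),(.51,-.336,.065,-92),(.566,-.336,.2,-92),(.577,-.19,.1,-85)]
qa,_,_=run(q,[[0,.0125,0,0,0,-8]]*4+[[.0405,.0025,0,0,0,0]]*9+[[0,0,0,0,0,8]]*4); path(qa,end,1)
print()
qa,_,_=run(q,[[0,.0125,0,0,0,0]]*4+[[.0365,-.019,0,0,0,0]]*9); path(qa,end,1)
E
```

```text
(0.372, -0.331, 0.2, -92) [-0.0089  0.3178  0.7697  1.9965 -0.2744  0.9314 -0.7038] err 0.0 8
(0.372, -0.331, 0.065, -92) [ 0.1429  0.5317  0.6146  2.086  -0.4916  0.6679 -0.5179] err 0.0 12
(0.51, -0.336, 0.065, -92) [ 0.0836  0.6883  0.5957  1.8055 -0.5156  0.8079 -0.6663] err 0.0 16
(0.566, -0.336, 0.2, -92) [ 0.0103  0.6111  0.6866  1.5906 -0.4221  1.0929 -0.8002] err 0.0 20
(0.577, -0.19, 0.1, -85) [-0.1888  0.6218  0.5975  1.8105 -0.4518  0.849  -0.8565] err 0.0 25

(0.372, -0.331, 0.2, -92) [ 0.0533  0.3019  0.6924  1.993  -0.2396  0.9273 -0.7368] err 0.0 8
(0.372, -0.331, 0.065, -92) [ 0.1875  0.516   0.558   2.0838 -0.4418  0.6574 -0.5622] err 0.0 12
(0.51, -0.336, 0.065, -92) [ 0.1218  0.6721  0.5407  1.8034 -0.4653  0.7957 -0.7065] err 0.0 16
(0.566, -0.336, 0.2, -92) [ 0.0494  0.5937  0.6243  1.5881 -0.379   1.0835 -0.8333] err 0.0 20
(0.577, -0.19, 0.1, -85) [-0.1454  0.6052  0.5362  1.8081 -0.4015  0.8384 -0.8974] err 0.0 25
```

move_arm(
  commands=[
    [[0,0.0125,0,0,0,0,0],[0,0.0125,0,0,0,0,0],[0,0.0125,0,0,0,0,0],[0,0.0125,0,0,0,0,0],[0.0365,-0.019,0,0,0,0,0],[0.0365,-0.019,0,0,0,0,0],[0.0365,-0.019,0,0,0,0,0],[0.0365,-0.019,0,0,0,0,0],[0.0365,-0.019,0,0,0,0,0],[0.0365,-0.019,0,0,0,0,0],[0.0365,-0.019,0,0,0,0,0],[0.0365,-0.019,0,0,0,0,0],[0.0365,-0.019,0,0,0,0,0],[0,0,0,0,0,0,0]],
  ],
)

```text
t: 8.9
eef_pos: [0.3582, -0.3272, 0.4968]
tool_rot: [-0.001, 1.0, -0.015, -0.002]
contact_force: [-0.7, -1.1, 0.1]
gripper_width: -0.001
grasp_force: 0.0
```

```bash
python3 s3.py; python3 - <<'E'
from sim import *
path(bot.get_obs()["q"],[(.372,-.331,.2,-92),(.372,-.331,.065,-92),(.51,-.336,.065,-92),(.566,-.336,.2,-92),(.577,-.19,.1,-85)],1)
E
```

```text
8.9 [-0.0883 -0.0235  0.697   1.5983  0.0165  1.5656 -0.9917] [ 0.3582 -0.3272  0.4968] [-0.0043  0.0013 -1.    ] yaw -91.67636334775113 F [-0.6944 -1.0703  0.0517] w -0.001172564627951204
(0.372, -0.331, 0.2, -92) [ 0.0401  0.305   0.7086  1.9938 -0.2467  0.928  -0.7301] err 0.0 8
(0.372, -0.331, 0.065, -92) [ 0.178   0.5192  0.57    2.0843 -0.4523  0.6595 -0.5529] err 0.0 12
(0.51, -0.336, 0.065, -92) [ 0.1136  0.6754  0.5524  1.8039 -0.4759  0.7981 -0.698 ] err 0.0 16
(0.566, -0.336, 0.2, -92) [ 0.041   0.5972  0.6375  1.5887 -0.3881  1.0854 -0.8263] err 0.0 20
(0.577, -0.19, 0.1, -85) [-0.1547  0.6085  0.5492  1.8086 -0.4121  0.8405 -0.8888] err 0.0 25
```

move_arm(
  commands=[
    [[0.0015,0.0005,0.048,0,0,0,0],[0.0015,0.0005,0.048,0,0,0,0],[0.0015,0.0005,0.048,0,0,0,0],[0.0015,0.0005,0.048,0,0,0,0],[0.0015,0.0005,0.048,0,0,0,0],[0.0015,0,0.048,0,0,0,0],[0.0015,0,0.048,0,0,0,0],[0.0015,0,0.048,0,0,0,0],[0,0,0.044,0,0,0,0],[0,0,0,0,0,0,0],[0,0,0,0,0,0,0]],
  ],
)

```text
t: 10.28
eef_pos: [0.367, -0.3333, 0.0715]
tool_rot: [0.0, 1.0, -0.018, -0.0]
contact_force: [0.3, -0.4, 1.0]
gripper_width: 0.003
grasp_force: 0.0
```

```bash
python3 s3.py; python3 - <<'E'
from h import *
im=imaging.read_camera("side")[200:400,230:480]; cv2.imwrite("pics/s2.png",cv2.resize(im[:,:,::-1],None,fx=3,fy=3))
E
```

```text
10.275 [ 0.1539  0.4727  0.5725  2.1383 -0.4247  0.6412 -0.5842] [ 0.367  -0.3333  0.0715] [-0.0001 -0.0002 -1.    ] yaw -92.05944501244377 F [ 0.2595 -0.4101  0.9737] w 0.0030885086845180197
```

View pics/s2.png

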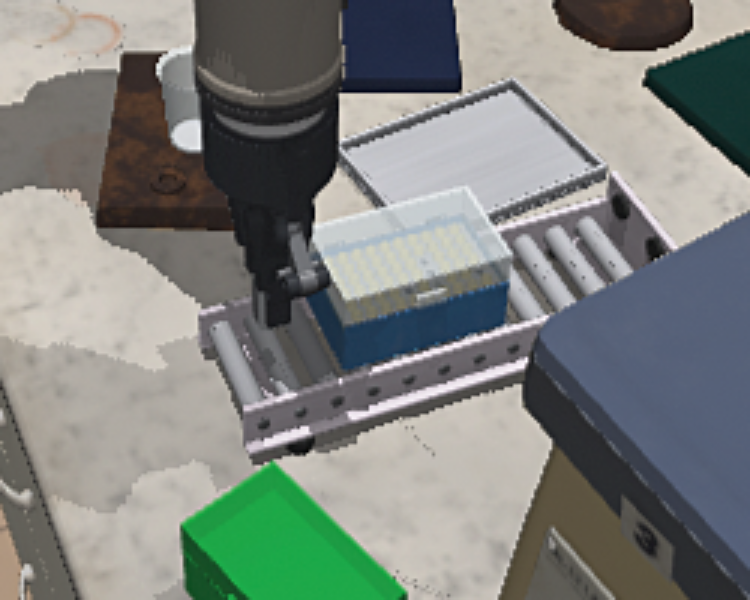

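The shut fingers stand behind the near face of the box, between the rails, at about (275,310). Starting the push.

move_arm(
  commands=[
    [[0.004,-0.001,0.009,0,0,0,0],[0.007,0,0,0,0,0,0],[0.006,0,0,0,0,0,0],[0.006,0,0,0,0,0,0],[0.006,0,0,0,0,0,0],[0.006,0,0,0,0,0,0],[0.006,0,0,0,0,0,0],[0.006,0,0,0,0,0,0],[0.006,0,0,0,0,0,0],[0.006,0,0,0,0,0,0],[0.006,0,0,0,0,0,0],[0.006,0,0,0,0,0,0],[0.006,0,0,0,0,0,0],[0.006,0,0,0,0,0,0],[0.006,0,0,0,0,0,0],[0.006,0,0,0,0,0,0],[0.006,0,0,0,0,0,0],[0.004,0,0,0,0,0,0],[0.004,0,0,0,0,0,0],[0.004,0,0,0,0,0,0]],
  ],
)

```text
t: 12.82
eef_pos: [0.4802, -0.3351, 0.0611]
tool_rot: [-0.0, 1.0, -0.017, -0.001]
contact_force: [-0.3, -0.2, 1.1]
gripper_width: -0.004
grasp_force: 0.0
```

```bash
python3 s3.py
```

```text
12.825 [ 0.0972  0.6086  0.546   1.9314 -0.4621  0.7291 -0.6899] [ 0.4802 -0.3351  0.0611] [-0.001   0.0008 -1.    ] yaw -92.00040626325328 F [-0.3456 -0.1662  1.1337] w -0.00404496287088968
```

Now slow rows until the stop shows in the force.

move_arm(
  commands=[
    [[0.003,0,0,0,0,0,0],[0.003,0,0,0,0,0,0],[0.003,0,0,0,0,0,0],[0.003,0,0,0,0,0,0],[0.002,0,0,0,0,0,0],[0.002,0,0,0,0,0,0]],
  ],
)

```text
t: 13.58
eef_pos: [0.4961, -0.3357, 0.0611]
tool_rot: [-0.0, 1.0, -0.017, -0.001]
contact_force: [-0.2, 0.1, 1.6]
gripper_width: 0.001
grasp_force: 0.0
```

move_arm(
  commands=[
    [[0.002,0,0,0,0,0,0],[0.002,0,0,0,0,0,0]],
  ],
)

```text
t: 13.82
eef_pos: [0.5002, -0.3359, 0.0612]
tool_rot: [-0.0, 1.0, -0.017, -0.0]
contact_force: [-0.1, 0.3, 2.4]
gripper_width: -0.004
grasp_force: 0.0
```

```bash
python3 s3.py; python3 - <<'E'
from h import *
a=imaging.read_camera("top")[150:290,310:430]
b=imaging.read_camera("side")[200:340,330:470]
cv2.imwrite("pics/p3.png",cv2.resize(np.hstack([a,b])[:,:,::-1],None,fx=3,fy=3,interpolation=cv2.INTER_CUBIC))
E
```

```text
13.825 [ 0.0894  0.6306  0.5448  1.8902 -0.4652  0.7501 -0.7088] [ 0.5002 -0.3359  0.0612] [-0.0008  0.0008 -1.    ] yaw -91.99936699641015 F [-0.0903  0.3267  2.3891] w -0.004457947148345378
```

View pics/p3.png

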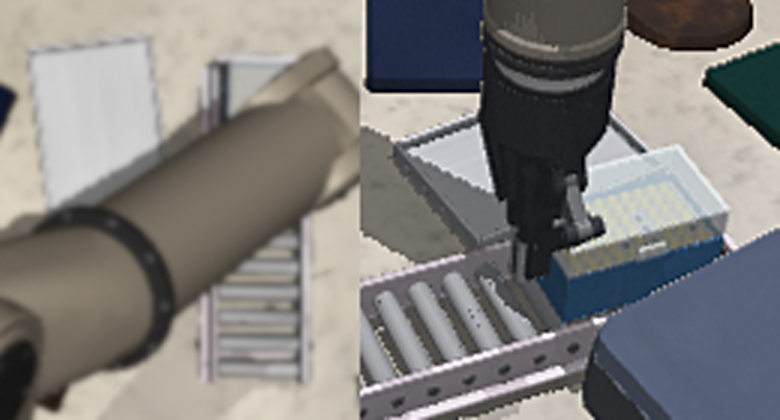

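The side view shows the box near the stop, its far lid corner at crop (683,147). No contact force is registering yet, so I'll keep pushing gently.

move_arm(
  commands=[
    [[0.002,0,0,0,0,0,0],[0.002,0,0,0,0,0,0],[0.002,0,0,0,0,0,0]],
  ],
)

```text
t: 14.3
eef_pos: [0.5008, -0.3372, 0.0609]
tool_rot: [-0.001, 1.0, -0.019, -0.004]
contact_force: [-17.4, -0.0, 12.3]
gripper_width: 0.0
grasp_force: 0.0
```

```bash
python3 - <<'E'
from h import *
for u in((683,147),(728,212),(562,252)): print(atz("side",(330+(u[0]-360)/3,200+u[1]/3),.102))
E
```

```text
[ 0.6232 -0.3125  0.102 ]
[ 0.6157 -0.3759  0.102 ]
[ 0.5039 -0.366   0.102 ]
```

The box is against the stop, with 17 N on the tool. Now I'll ease off, back away and up, and open the gripper above the box.

move_arm(
  commands=[
    [[-0.003,0,0,0,0,0,0],[-0.003,0,0,0,0,0,0],[-0.005,0,0,0,0,0,0],[-0.01,0,0,0,0,0,0],[-0.015,0,0,0,0,0,0],[0,0,-0.04,0,0,0,0.0],[0,0,-0.05,0,0,0,0.0854],[0,0,-0.05,0,0,0,0.0854],[0.045,0,0,0,0,0,0.0854],[0.045,0,0,0,0,0,0.0854],[0,0,0,0,0,0,0.0854],[0,0,0,0,0,0,0.0854]],
  ],
)

```text
t: 15.8
eef_pos: [0.5584, -0.3384, 0.2005]
tool_rot: [-0.001, 1.0, -0.018, -0.001]
contact_force: [-1.1, 0.5, -0.3]
gripper_width: 1.004
grasp_force: 0.0
```

```bash
python3 s3.py; python3 - <<'E'
from h import *
b=imaging.read_camera("side")[180:340,310:490]
cv2.imwrite("pics/p4.png",cv2.resize(b[:,:,::-1],None,fx=4,fy=4,interpolation=cv2.INTER_CUBIC))
E
```

```text
15.8 [-0.0019  0.5403  0.6487  1.6728 -0.3647  1.0554 -0.8452] [ 0.5584 -0.3384  0.2005] [-0.0025  0.0011 -1.    ] yaw -92.05410512017188 F [-1.0519  0.5231 -0.3315] w 1.0044363093635513
```

View pics/p4.png

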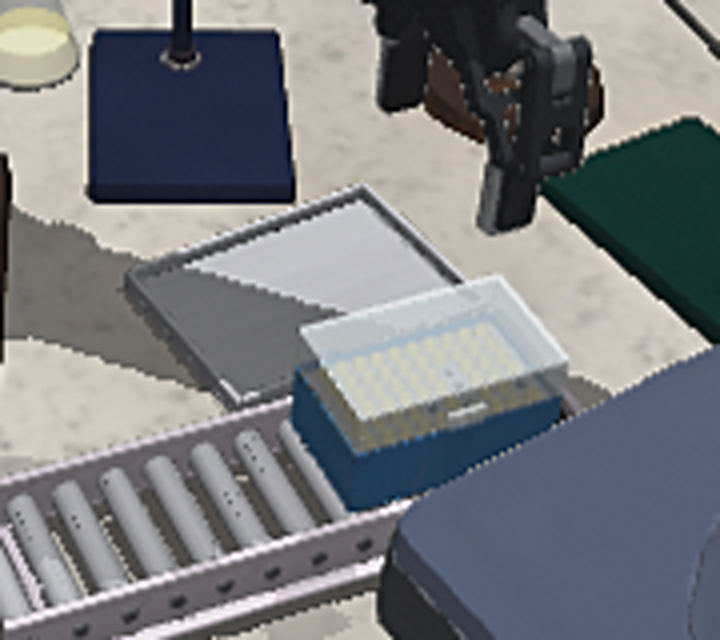

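```bash
python3 - <<'E'
from h import *
P=np.array([atz("side",(310+u[0]/4-.375,180+u[1]/4-.375),.103) for u in((300,330),(500,277),(568,357),(360,422))]);print(P,P.mean(0)+[-.001,.0022,0],P[1]-P[0],P[2]-P[3])
E
```

```text
[[ 0.5097 -0.3059  0.103 ]
 [ 0.6172 -0.3108  0.103 ]
 [ 0.6159 -0.3719  0.103 ]
 [ 0.5058 -0.371   0.103 ]] [ 0.5611 -0.3377  0.103 ] [ 0.1075 -0.0048  0.    ] [ 0.1101 -0.0009  0.    ]
```

move_arm(
  commands=[
    [[0.005,0,0.03,0,0,0,0.0854],[0,0,0.03,0,0,0,0.0854],[0,0,0.03,0,0,0,0.0854],[0,0,0.025,0,0,0,0.0854],[0,0,0.02,0,0,0,0.0854],[0,0,0.01,0,0,0,0.0854],[0,0,0,0,0,0,0.0854]],
  ],
  squeeze=30,
)

```text
t: 16.73
eef_pos: [0.5645, -0.3382, 0.0558]
tool_rot: [-0.0, 1.0, -0.018, -0.001]
contact_force: [0.4, -0.2, 0.6]
gripper_width: 0.997
grasp_force: 0.0
```

move_arm(
  commands=[
    [[0,0,0,0,0,0,0.075],[0,0,0,0,0,0,0.07],[0,0,0,0,0,0,0.066],[0,0,0,0,0,0,0.06],[0,0,0,0,0,0,0.055],[0,0,0,0,0,0,0.055],[0,0,0,0,0,0,0.055],[0,0,0,0,0,0,0.055]],
  ],
  squeeze=30,
)

```text
t: 17.73
eef_pos: [0.5656, -0.338, 0.0568]
tool_rot: [-0.0, 1.0, -0.017, 0.0]
contact_force: [-1.1, 2.2, 6.4]
gripper_width: 0.772
grasp_force: 32.0
```

The jaws closed to 66 mm with a firm grip. Lifting now and moving over the tray.

move_arm(
  commands=[
    [[0,0,-0.01,0,0,0,0.055],[0,0,-0.02,0,0,0,0.055],[0,0,-0.025,0,0,0,0.055],[0,0,-0.025,0,0,0,0.055],[0.0015,-0.02,0,0,0,0,0.055],[0.0015,-0.0335,0,0,0,0,0.055],[0.0015,-0.0335,0,0,0,0,0.055],[0.0015,-0.03,0,0,0,0,0.055],[0.0015,-0.02,0,0,0,0,0.055],[0,-0.01,0,0,0,-3.5,0.055],[0,0,0,0,0,-3.6,0.055],[0,0,0,0,0,0,0.055],[0,0,0,0,0,0,0.055]],
  ],
)

```text
t: 19.35
eef_pos: [0.5774, -0.1923, 0.1361]
tool_rot: [-0.0, 0.999, 0.044, -0.001]
contact_force: [0.8, 0.0, -0.6]
gripper_width: 0.771
grasp_force: 34.0
```

```bash
python3 s3.py; python3 - <<'E'
from h import *
b=imaging.read_camera("side")[180:340,310:490]
cv2.imwrite("pics/p5.png",cv2.resize(b[:,:,::-1],None,fx=4,fy=4,interpolation=cv2.INTER_CUBIC))
E
```

```text
19.35 [-0.2126  0.5335  0.5883  1.8354 -0.3731  0.8859 -0.9314] [ 0.5774 -0.1923  0.1361] [-0.0011  0.0004 -1.    ] yaw -84.98653244645557 F [ 0.75    0.0221 -0.6324] w 0.7711755108801098
```

View pics/p5.png

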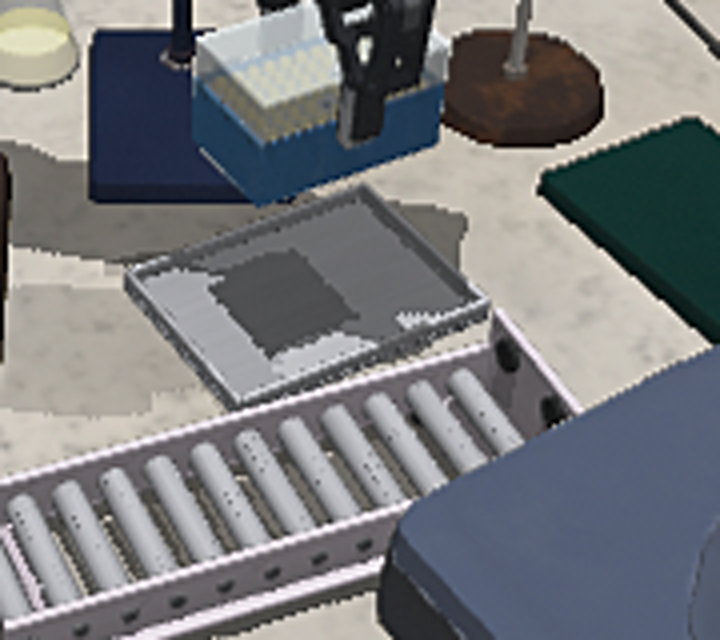

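The box hangs level over the tray, its lower near corner at (262,205) in the crop. Lowering now, with slow rows at the end.

move_arm(
  commands=[
    [[0,0,0.025,0,0,0,0.055],[0,0,0.03,0,0,0,0.055],[0,0,0.025,0,0,0,0.055],[0,0,0.015,0,0,0,0.055],[0,0,0.008,0,0,0,0.055],[0,0,0.003,0,0,0,0.055],[0,0,0.002,0,0,0,0.055],[0,0,0,0,0,0,0.055],[0,0,0,0,0,0,0.055]],
  ],
)

```text
t: 20.52
eef_pos: [0.5778, -0.1915, 0.0286]
tool_rot: [-0.0, 0.999, 0.045, -0.0]
contact_force: [-0.0, 0.2, -1.3]
gripper_width: 0.772
grasp_force: 34.0
```

move_arm(
  commands=[
    [[0,0,0.002,0,0,0,0.055],[0,0,0.0015,0,0,0,0.055],[0,0,0.0015,0,0,0,0.055],[0,0,0,0,0,0,0.055]],
  ],
)

```text
t: 21.02
eef_pos: [0.5775, -0.1914, 0.0231]
tool_rot: [-0.0, 0.999, 0.044, -0.0]
contact_force: [0.2, -0.2, -0.9]
gripper_width: 0.769
grasp_force: 34.0
```

move_arm(
  commands=[
    [[0,0,0.001,0,0,0,0.055],[0,0,0.001,0,0,0,0.055],[0,0,0,0,0,0,0.055]],
  ],
)

```text
t: 21.4
eef_pos: [0.5776, -0.1915, 0.0229]
tool_rot: [-0.001, 0.999, 0.044, -0.0]
contact_force: [-6.5, 4.6, 17.6]
gripper_width: 0.766
grasp_force: 35.9
```

It's touching the floor at the expected height. I'll ease off 1 mm, open slowly and rise.

move_arm(
  commands=[
    [[0,0,-0.001,0,0,0,0.06],[0,0,0,0,0,0,0.066],[0,0,0,0,0,0,0.07],[0,0,0,0,0,0,0.075],[0,0,0,0,0,0,0.08],[0,0,0,0,0,0,0.0854],[0,0,0,0,0,0,0.0854],[0,0,0,0,0,0,0.0854]],
  ],
)

```text
t: 22.4
eef_pos: [0.5775, -0.1914, 0.0221]
tool_rot: [-0.0, 0.999, 0.045, -0.0]
contact_force: [0.8, 0.3, -0.4]
gripper_width: 0.999
grasp_force: 0.0
```

move_arm(
  commands=[
    [[0,0,-0.008,0,0,0,0.0854],[0,0,-0.015,0,0,0,0.0854],[0,0,-0.03,0,0,0,0.0854],[0,0,-0.04,0,0,0,0.0854],[0,0,-0.05,0,0,0,0.0854],[0,0,-0.03,0,0,0,0.0854],[0,0,0,0,0,0,0.0854],[0,0,0,0,0,0,0.0854]],
  ],
)

```text
t: 23.4
eef_pos: [0.5773, -0.1913, 0.1951]
tool_rot: [-0.001, 0.999, 0.045, -0.001]
contact_force: [-1.2, 0.5, -0.7]
gripper_width: 1.0
grasp_force: 0.0
```

```bash
python3 s3.py; python3 - <<'E'
from h import *
b=imaging.read_camera("side")[150:310,290:490]
cv2.imwrite("pics/p6.png",cv2.resize(b[:,:,::-1],None,fx=3.7,fy=3.7,interpolation=cv2.INTER_CUBIC))
E
```

```text
23.4 [-0.2517  0.4636  0.6345  1.7897 -0.3225  0.9951 -0.9707] [ 0.5773 -0.1913  0.1951] [-0.0011  0.0012 -1.    ] yaw -84.89240127256886 F [-1.2051  0.4683 -0.6539] w 0.9996622812735075
```

View pics/p6.png

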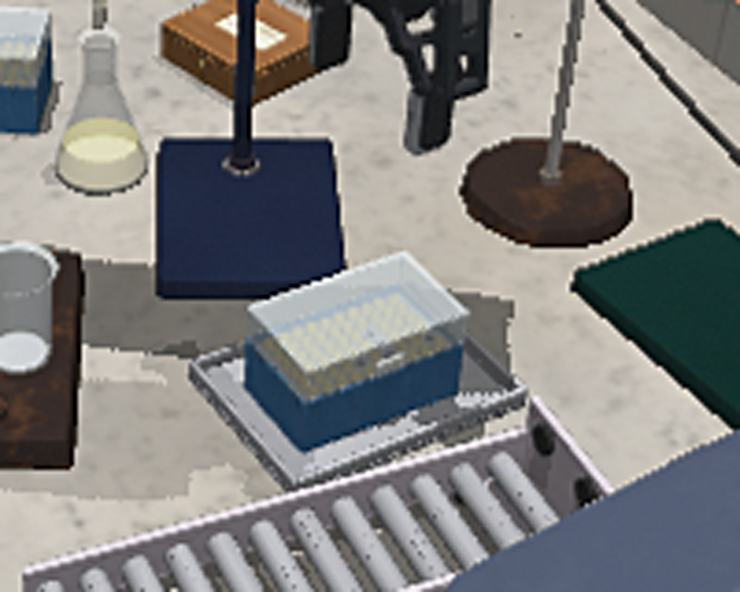

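The box stands flat in the tray (crop (355,360)), aligned with its long side, with space all round. The gripper is clear of it, so I'm handing in.

```bash
python3 -c "
from station import bot
print(bot.hand_in())"
```

```text
the job is handed in; nothing more can be done
None
```

The tip box was pushed against the end stop (17 N felt on contact), then set flat in the steel tray with its long side along the tray's and let go; the job was handed in at about 23 s, with the spare box and funnel stand untouched.

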